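Cull the broken frames from the spraying board

ROBOT

A 6-joint arm with a two-finger parallel gripper is mounted at the origin on the work surface. World frame = base frame: x ahead of the robot, y to its left, z up, the work surface at z = 0. Lengths are in m, angles in degrees, forces in N, time in s.
With the tool pointing down it reaches from about 0.35 to 0.875 m from the base axis. Payload 4.2 kg.
Tool frame: the origin (TCP) lies between the finger pads; the fingertips stand 22 mm ahead of it and the grasp point (between the pads) lies 3 mm ahead of it (env.finger_overhang is the distance from the TCP to the fingertips, in m); z points along the fingers, y is the line along which they close (so a half turn about z gives the same grasp; the last joint's range is limited). The gripper opens to 87 mm and grips with 3 to 60 N. Pads are 19 mm wide; open, the fingers measure 117 mm over their backs; the gripper's body (75 mm by 190 mm) begins 51 mm behind the grasp point.
Start: joints at [-51.933, 22.042, 0.453, 0, -68.411, -14.817], TCP at [0.247, -0.574, 0.245] pointing down, gripper open.
Joint ranges: [-179.83, 179.83], [-69.29, 118.12], [-61.27, 80.66], [-181.25, 117.63], [-171.15, -9.14], [-177.46, 177.46]. Speed limits (degrees/s): [159.86, 159.86, 180, 180, 180, 180].

INTERFACE

Orientations are given as [roll, pitch, yaw] about the fixed x, y, z axes, in that order (R = Rz(yaw) Ry(pitch) Rx(roll)).
In Python, from workcell import env, optics gives the robot as it stands (env), with the cameras (optics). Calls block until the motion is done:
- env.goto(position, orientation): joint-space move of the TCP to a pose.
- env.move_straight(position, rotation=None, rate=0.15, force_limit=None): straight line of the TCP; rotation=None keeps the orientation; rate is the mean speed in m/s. With force_limit (N) it stops when the force on the tool has changed by that much, and returns True; else False.
- env.set_joints(angles): joint-space move.
- env.gripper_to(opening, grasp_force=None): opening from 0.0 (shut) to 1.0 (fully open); grasp_force is the grip in N (None keeps the last); returns when the fingers have stopped.
- env.dwell(seconds).
- env.inverse_kinematics(position, orientation): joint angles nearest the present ones, or None.
- env.read_state(): the state.
- optics.grab_frame(name): name is "scene" or "top"; returns a dict with "image" (480x640x3 uint8, blue, green, red), "fx", "fy", "cx", "cy" (pixels), "position" and "orientation" of the camera in the world. Camera axes: x right, y up, looking along -z (the intrinsics and any distortion apply to the point x, -y, -z); pixel columns grow to the right and rows downward; lengths in m; the calibration is good to about 2 mm. A picture is of the moment at which its call begins. There is no depth.
A pose or a line that the arm cannot do raises env.Unreachable and nothing moves.
- env.close_job(): hands the job in; it is judged then, once.
The state is a dict: "clock": time; "joint_positions": joint angles; "qvel": joint speeds; "joint_torque": joint torques, N m; "position": TCP position; "tool_rot": TCP orientation; "force": force on the tool from outside, world axes, zero at the start; "wrist_torque": the same for the moment, N m; "opening": opening from 0.0 (shut) to 1.0 (fully open); "finger_force": force on a finger pad.
Only numpy, scipy, OpenCV 4.12 (cv2) and the standard library are available. Lean on these libraries where they do the work, as an engineer would, in place of code of your own. Each camera call takes 0.05 s, during which the arm holds its last target. There are 200 camera calls.

TASK

Get the board ready for spraying, so that only the sound frames and the glaze jar stay on it: find the two damaged frames by their shape (colour means nothing) and lay them flat in the yellow tray, and slide the scraper blade-first fully home into the slot of its holder, with its handle lying on the holder's base. Leave the sound frames, the jars and the spray can where they are, and do not knock anything over.

Things in the scene. Friction and masses are not known exactly. Their poses are not given: they have to be found in the camera images.
- board: Fixed grey board, 290 (x) by 360 (y) by 8 mm, on the bench. Origin: centre of its underside; top at z = 8 mm. On it six little frames lie in two rows (x about -88 and 88 mm; y about -120, 0, 120 mm), each turned any way and in any order; the scraper and the glaze jar are in the aisle between the rows.
- frame_a: Sound, complete little wooden picture frame, white: square, 64 by 64 mm outside, four bars 13 mm wide and 12 mm thick round a 38 mm square opening. Lies flat on the board. Origin: centre of the square outline, on the underside; x and y along the sides, z up.
- frame_b: Sound, complete little wooden picture frame, white: square, 64 by 64 mm outside, four bars 13 mm wide and 12 mm thick round a 38 mm square opening. Lies flat on the board. Origin: centre of the square outline, on the underside; x and y along the sides, z up.
- frame_c: Sound, complete little wooden picture frame, bare brown wood: square, 64 by 64 mm outside, four bars 13 mm wide and 12 mm thick round a 38 mm square opening. Lies flat on the board. Origin: centre of the square outline, on the underside; x and y along the sides, z up.
- frame_d: Sound, complete little wooden picture frame, blue: square, 64 by 64 mm outside, four bars 13 mm wide and 12 mm thick round a 38 mm square opening. Lies flat on the board. Origin: centre of the square outline, on the underside; x and y along the sides, z up.
- frame_gap: Damaged white frame, about 25 g, same outline and bars (13 mm wide, 12 mm thick) as the sound ones, but its +x bar is broken out between the corners (a 7 mm stub is left at its -y end). The -x, +y and -y bars are whole. Lies flat on the board. Origin: centre of the square outline, on the underside; x and y along the sides, z up.
- frame_corner: Damaged blue frame, about 25 g, same outline and bars (13 mm wide, 12 mm thick) as the sound ones, but its +x+y corner is snapped off: the +x and +y bars end 4 mm past their middles. The -x and -y bars are whole. Lies flat on the board. Origin: centre of the square outline, on the underside; x and y along the sides, z up.
- scraper: Flat scraper, 170 mm, 90 g, lying flat on the board in the aisle, roughly along the board's y, blade to +y. Origin: under the middle of its length, at the handle's underside; x to the blade's tip, z up. Red handle x = -85 to 15 mm, 22 mm wide, 18 mm high. Steel blade x = 15 to 85 mm, 36 mm wide, 3 mm thick, at half the handle's height (z = 7.5 to 10.5 mm).
- scraper_grip (a point): Good grip point on the scraper, in the middle of the handle's thickness, at x = -5 mm in its frame, 20 mm behind the handle's front end, close to the centre of mass.
- scraper_tip (a point): Middle of the blade's front edge.
- holder: Fixed wooden scraper holder, left or right of the board. Base plate 200 (x) by 80 by 8 mm; on it, x = 20 to 100 mm, a block to 36 mm high with a level slot in its -x face: 44 mm wide, z = 13 to 22 mm, 76 mm deep. The scraper goes in blade first towards +x, handle lying on the base plate, until the handle's front meets the block. Origin: centre of its underside.
- holder_slot (a point): Centre of the slot's mouth, in the block's -x face, 17.5 mm above the bench; axes as the holder's, x points into the slot.
- tray: Fixed open yellow tray on the other side of the board, 200 (x) by 150 (y) by 32 mm high, walls and floor 5 mm thick. Origin: centre of its underside.
- tray_in (a point): Centre of the tray's inner floor, axes as the tray's.
- glaze_jar: Small closed jar with a green label, 44 mm diameter, 45 mm high, standing on the board at the +y end of the aisle. Origin: centre of its underside.
- spray_can: Spray can, white above and green below, 60 mm diameter, 150 mm high, standing on the bench off one far corner of the board. Origin: centre of its underside.
- paint_jar: Closed paint jar with a blue label, 56 mm diameter, 65 mm high, standing on the bench off the other far corner. Origin: centre of its underside.

How it is judged (in metres and radians):
At the end, for the whole second after the job is handed in: Damaged frames at rest flat (0.2 rad) in the tray, centres within 75 by 55 mm of its centre, under 27 mm above its floor; scraper blade at rest 62 mm or more into the slot, within 0.15 rad; sound frames within 25 mm and jars and can within 30 mm of their starts, upright (0.2 rad) (x of frame_gap in the frame of tray_in between -0.075 and 0.075 m and y of frame_gap in the frame of tray_in between -0.055 and 0.055 m and z of each of frame_gap, frame_corner in the frame of tray_in below 0.027 m and (angle between frame_gap's own z axis and vertical below 0.2 rad or angle between frame_gap's own z axis and vertical above 2.94 rad) and linear speed of each of frame_gap, frame_corner, scraper below 0.02 m/s and x of frame_corner in the frame of tray_in between -0.075 and 0.075 m and y of frame_corner in the frame of tray_in between -0.055 and 0.055 m and (angle between frame_corner's own z axis and vertical below 0.2 rad or angle between frame_corner's own z axis and vertical above 2.94 rad) and x of scraper_tip in the frame of holder_slot above 0.062 m and angle between the x axis of scraper and the x axis of holder, either way round below 0.15 rad and y of scraper_tip in the frame of holder_slot between -0.012 and 0.012 m and z of scraper_tip in the frame of holder_slot between -0.006 and 0.006 m and distance of each of frame_a, frame_b, frame_c, frame_d from where it was at the start of the episode below 0.025 m and distance of each of glaze_jar, spray_can, paint_jar from where it was at the start of the episode below 0.03 m and angle between each of frame_a, frame_b, frame_c, frame_d, glaze_jar, spray_can, paint_jar's own z axis and vertical below 0.2 rad); the robot touches nothing.
It fails at once if a jar or the spray can is knocked over (angle between any of glaze_jar, spray_can, paint_jar's own z axis and vertical above 0.5 rad).
It fails at once if a sound frame is picked up or flipped (z of any of frame_a, frame_b, frame_c, frame_d in the frame of board above 0.05 m or angle between any of frame_a, frame_b, frame_c, frame_d's own z axis and vertical above 0.6 rad).
It also fails if it takes over 67 s, if anything falls off the work surface, if the arm or the gripper's body presses on something with over 40 N, if the wrist force passes 120 N, or if a joint passes its speed limit or range.

## Working session

There is one attempt and no reset: what is moved stays moved. The work goes in short steps, each a Python script; the robot and the scene stay as the last script left them, time stands still between calls to the robot, and variables do not carry over. Pictures are saved under pics/ and viewed, at most 10 in all, crops included, and the job is handed in when it is done.

```bash
ls; mkdir -p pics
python3 - <<'E'
from workcell import env, optics
import cv2
for n in ("top","scene"):
    f=optics.grab_frame(n); cv2.imwrite(f"pics/{n}0.png",f["image"])
    print(n,{k:v for k,v in f.items() if k!="image"})
print(env.read_state())
E
```

```text
pics
workcell.py
top {'fx': 460.34599927313724, 'fy': 460.34599927313724, 'cx': 318.09303517696736, 'cy': 233.86538659583837, 'position': array([0.44289719, 0.01733195, 1.08743004]), 'orientation': array([  9.60904057,  -1.54564033, -89.99882436])}
scene {'fx': 483.68327556321833, 'fy': 483.68327556321833, 'cx': 327.7356172045396, 'cy': 236.36755632926852, 'position': array([ 1.19646167, -0.30971943,  0.63300421]), 'orientation': array([49.18144137,  0.95264646, 61.58692703])}
{'clock': 0.1, 'joint_positions': array([-5.19325107e+01,  2.20855019e+01,  3.85998365e-01, -2.25056207e-02,
       -6.84121034e+01, -1.48145817e+01]), 'qvel': array([ 0.06285577, -0.12115068,  0.15812936,  0.18492839, -0.03028771,
       -0.02375273]), 'joint_torque': array([-1.93551808e-03, -3.91688883e+01,  1.87933213e+01,  4.23204884e+00,
        1.34286174e-02, -9.58354804e-05]), 'position': array([ 0.24652635, -0.57377353,  0.24357424]), 'tool_rot': array([ 1.79886755e+02, -8.32167543e-03, -1.56755385e+02]), 'force': array([ 0.55541978, -0.55444744, -0.74941534]), 'wrist_torque': array([ 0.03429431,  0.01625703, -0.06281986]), 'finger_force': 0.0, 'opening': 0.9995451103578401}
```

View pics/top0.png

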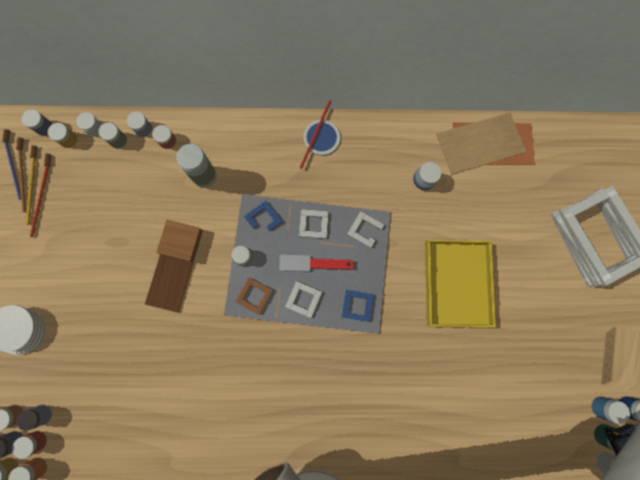

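View pics/scene0.png

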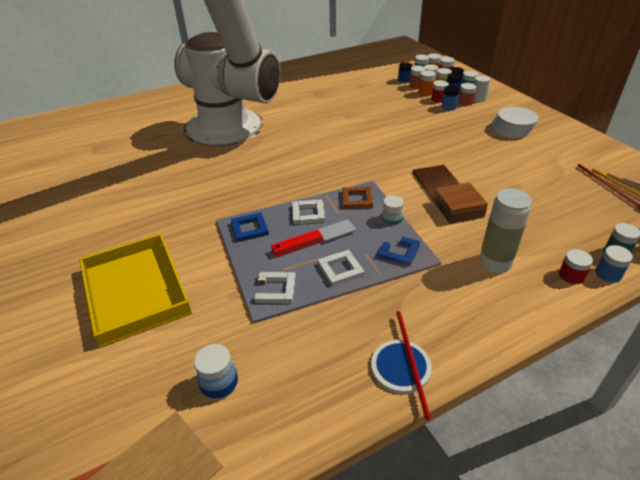

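Top view: the blue frame at (264,216) has a corner missing and the white one at (366,229) is missing a bar. The holder is at (175,265), the tray at (460,284), and the scraper runs from (280,263) to (354,265). I'll zoom in and segment.

```bash
cat > h.py <<'E'
import numpy as np, cv2
from scipy.spatial.transform import Rotation as R
from workcell import env, optics
def cast(f,uv,z):
    uv=np.atleast_2d(np.asarray(uv,float)); Rm=R.from_euler('xyz',f["orientation"],degrees=True).as_matrix()
    d=np.c_[(uv[:,0]-f["cx"])/f["fx"],-(uv[:,1]-f["cy"])/f["fy"],-np.ones(len(uv))]@Rm.T
    p=f["position"]; return p+d*((z-p[2])/d[:,2])[:,None]
def mask(im,lo,hi,box=None):
    m=cv2.inRange(cv2.cvtColor(im,cv2.COLOR_BGR2HSV),np.array(lo),np.array(hi))
    if box: 
        b=np.zeros_like(m); x0,y0,x1,y1=box; b[y0:y1,x0:x1]=1; m=m*b
    return m
def big(m):
    return max(cv2.findContours(m,cv2.RETR_EXTERNAL,cv2.CHAIN_APPROX_NONE)[0],key=cv2.contourArea)
def rect(f,c,z):
    """min-area rectangle of contour cast on plane z (world, mm): centre, sides, angle of the long side"""
    P=cast(f,c[:,0,:],z)[:,:2]*1000
    (cx,cy),(w,h),a=cv2.minAreaRect(P.astype(np.float32))
    if h>w: w,h,a=h,w,a+90
    return (round(cx,1),round(cy,1)),(round(w,1),round(h,1)),round((a+90)%180-90,1)
E
python3 - <<'E'
from h import *
f=optics.grab_frame("top"); im=f["image"]
cv2.imwrite("pics/z1.png",cv2.resize(im[185:340,140:400],None,fx=3,fy=3,interpolation=cv2.INTER_CUBIC))
hsv=cv2.cvtColor(im,cv2.COLOR_BGR2HSV)
for n,(u,v) in dict(block=(180,240),base=(172,285),table=(210,310),board=(260,290),white=(352,225),blue=(255,216),red=(335,265),blade=(295,263),tray=(460,284),trayw=(430,284)).items(): print(n,hsv[v,u])
print('blue',rect(f,big(mask(im,(100,90,30),(125,255,255),(235,195,290,240))),.02))
print('white',rect(f,big(mask(im,(0,0,140),(180,60,255),(340,205,388,255))),.02))
print('red',rect(f,big(mask(im,(0,150,80),(8,255,255),(280,245,370,285))),.026))
print('tray',rect(f,big(mask(im,(20,150,60),(35,255,255),(410,220,510,340))),.032))
print('board',rect(f,big(mask(im,(0,0,30),(180,60,255),(215,185,400,340))),.008))
E
```

```text
block [ 14 143 127]
base [ 13 133  88]
table [ 18 102 168]
board [ 11  36 113]
white [ 34  14 144]
blue [160  12  65]
red [  1 182 167]
blade [ 60   3 147]
tray [ 25 181 169]
trayw [ 24 182 151]
blue ((659.8, 119.2), (62.9, 62.2), 37.0)
white ((636.6, -122.6), (63.6, 63.0), -30.0)
red ((552.5, -42.3), (95.5, 20.4), 88.3)
tray ((509.1, -337.1), (199.6, 157.8), -0.8)
board ((558.8, 11.8), (363.9, 290.5), 83.3)
```

View pics/z1.png

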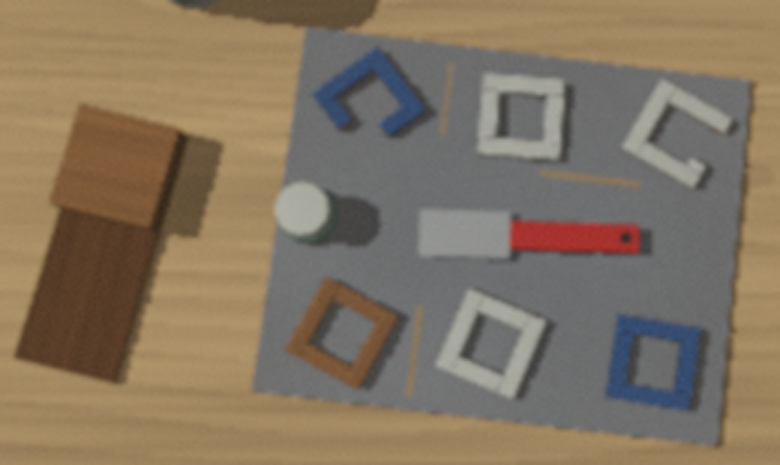

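Run:
```python
from h import *
f=optics.grab_frame("top"); im=f["image"]
b=(130,205,215,325)
top=cv2.morphologyEx(mask(im,(8,122,108),(20,255,150),b),cv2.MORPH_OPEN,np.ones((3,3)))
base=cv2.morphologyEx(mask(im,(8,110,50),(20,255,107),b),cv2.MORPH_OPEN,np.ones((3,3)))
c1,c2=big(top),big(base)
print('block',rect(f,c1,.036)); print('base',rect(f,c2,.008))
print('boxpts block',np.round(cast(f,cv2.boxPoints(cv2.minAreaRect(c1)),.036)[:,:2]*1000,1).tolist())
print('boxpts base',np.round(cast(f,cv2.boxPoints(cv2.minAreaRect(c2)),.008)[:,:2]*1000,1).tolist())
d=im.copy(); cv2.drawContours(d,[c1],-1,(0,255,0),1);cv2.drawContours(d,[c2],-1,(255,0,255),1)
bl=big(mask(im,(0,0,128),(180,40,255),(272,250,313,278))); print('blade',rect(f,bl,.0185))
cb=big(mask(im,(100,90,30),(125,255,255),(235,195,290,240)));cw=big(mask(im,(0,0,140),(180,60,255),(340,205,388,255)))
cr=big(mask(im,(0,150,80),(8,255,255),(280,245,370,285)));ct=big(mask(im,(20,150,60),(35,255,255),(410,220,510,340)))
cv2.drawContours(d,[bl,cb,cw],-1,(0,255,255),1)
cv2.imwrite("pics/z2.png",cv2.resize(d[185:340,140:400],None,fx=3,fy=3,interpolation=cv2.INTER_NEAREST))
# tray floor / rim
print('tray pts',np.round(cast(f,cv2.boxPoints(cv2.minAreaRect(ct)),.032)[:,:2]*1000,1).tolist())
print('can top',cast(f,[(190,157)],.15),'paint top',cast(f,[(429,172)],.065),'glaze',cast(f,[(241,255)],.053))
def yaw(c,z):print(z)
g=optics.grab_frame("scene");s=g["image"]
print('scene tray', np.round(cast(g,cv2.boxPoints(cv2.minAreaRect(big(mask(s,(20,150,60),(35,255,255),(60,210,200,350))))),.032)[:,:2]*1000,1).tolist())
print('scene tray rim pts', np.round(cast(g,[(82,266),(165,236),(189,303),(96,339)],.032)[:,:2]*1000,1).tolist())
```

```text
block ((605.5, 311.5), (79.5, 78.8), -13.9)
base ((547.6, 322.1), (197.7, 84.4), -14.6)
boxpts block [[576.1, 358.4], [654.4, 343.7], [634.8, 264.6], [556.8, 280.2]]
boxpts base [[462.7, 386.2], [657.5, 338.3], [632.5, 256.5], [438.8, 306.8]]
blade ((556.1, 44.5), (69.7, 35.1), -89.9)
tray pts [[608.0, -259.7], [613.1, -421.6], [408.9, -414.0], [405.0, -257.3]]
can top [[0.76488941 0.26237501 0.15      ]] paint top [[ 0.76290693 -0.26782008  0.065     ]] glaze [[0.56901995 0.16310304 0.053     ]]
scene tray [[409.8, -435.4], [394.3, -258.5], [639.3, -266.8], [636.6, -414.0]]
scene tray rim pts [[433.7, -410.5], [424.7, -258.8], [614.7, -266.7], [616.5, -413.5]]
```

View pics/z2.png

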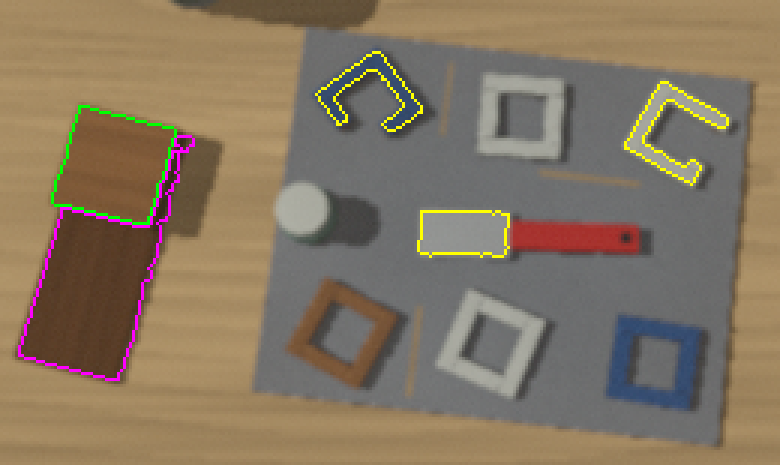

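The contours sit tight on the objects. The gap frame's missing bar faces about -120°, the blue frame's missing corner faces about 172°, and the holder yaw is about -14°. First I'll pick the two damaged frames.

```bash
cat >> h.py <<'E'
def ori(phi):
    """tool down with closing line at world angle phi (deg); the half-turn with the smaller last joint"""
    return [[180,0,(phi+90+k+180)%360-180] for k in (0,180)]
def best(p,phi):
    c=[(abs(q[5]),o) for o in ori(phi) for q in [env.inverse_kinematics(p,o)] if q is not None]
    return min(c,key=lambda t:t[0])[1]
def rot(a): a=np.radians(a); return np.array([[np.cos(a),-np.sin(a)],[np.sin(a),np.cos(a)]])
def move_frame(c,yaw,off,phi_local,dest,dest_phi):
    """c: centre, off: grasp offset in the frame's axes, phi_local: closing direction in the frame's axes"""
    phi=yaw+phi_local; g=np.array(c)+rot(yaw)@off; o=best([*g,.15],phi)
    env.gripper_to(76/87,20); env.goto([*g,.12],o); env.move_straight([*g,.032],rate=.1)
    env.gripper_to(0,15); s=env.read_state(); print('grip mm',s['opening']*87,s['finger_force'])
    env.move_straight([*g,.15],rate=.2)
    d0=np.array(dest); o2=best([*d0,.15],dest_phi)
    d=d0+rot(-(o2[2]-o[2]))@(rot(yaw)@off) if False else d0+rot(o2[2]-o[2])@(rot(yaw)@off)
    env.goto([*d,.13],o2); print('held',env.read_state()['opening']*87)
    env.move_straight([*d,.031],rate=.1); env.gripper_to(76/87); env.move_straight([*d,.15],rate=.2)
    print('t',env.read_state()['clock'])
E
sed -i 's/    d=d0.*if False else /    d=/' h.py
python3 - <<'E'
from h import *
move_frame((.6366,-.1226),-120,[-.008,0],90,(.557,-.341),89)
move_frame((.6598,.1192),127,[0,-.008],0,(.461,-.341),89)
f=optics.grab_frame("top"); cv2.imwrite("pics/t2.png",f["image"])
E
```

```text
grip mm 63.70410544820924 15.00013142824173
held 63.91750675541588
t 8.5667
grip mm 63.68168062964905 14.997998178005219
held 64.20880518855249
t 16.9833
```

View pics/t2.png

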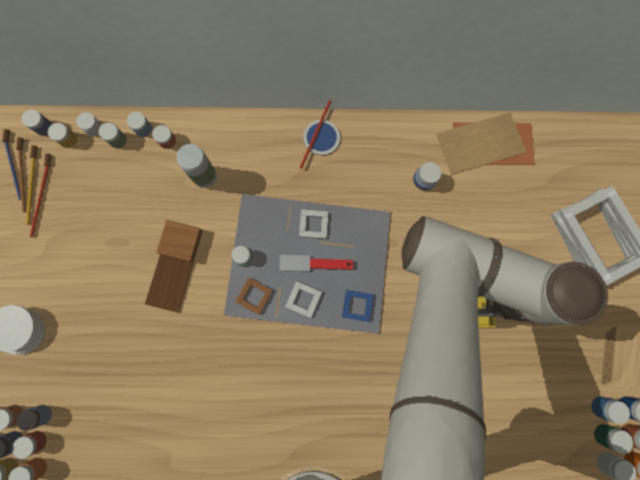

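The two damaged frames are off the board and everything else is undisturbed. The arm hides the tray, so I'll check it later. Next I'll pick up the scraper.

```bash
cat >> h.py <<'E'
HY=-14.0; HD=np.array([np.cos(np.radians(HY)),np.sin(np.radians(HY))]); HN=np.array([-HD[1],HD[0]])
MOUTH=np.array([.6055,.3115])-.040*HD
E
python3 - <<'E'
from h import *
f=optics.grab_frame("top")
r=cast(f,[(163.3,307.3)],.008)[0,:2]; v=MOUTH+.04*HD-r; print('holder yaw chk',np.degrees(np.arctan2(v[1],v[0])),np.linalg.norm(v))
g=np.array([.5535,-.011]); pre=MOUTH-.110*HD
for o in ori(-2):
    o2=[180,0,(o[2]+HY-88+180)%360-180]
    a=env.inverse_kinematics([*g,.15],o); b=env.inverse_kinematics([*pre,.15],o2)
    print(o,o2,None if a is None else np.round(a,0),None if b is None else np.round(b,0))
    if a is not None and b is not None and max(abs(a[5]),abs(b[5]))<170: best_=(o,o2)
o,o2=best_
env.gripper_to(38/87,20); env.goto([*g,.13],o); env.move_straight([*g,.032],rate=.1)
env.gripper_to(0,50); s=env.read_state(); print('grip',s['opening']*87,s['finger_force'])
env.move_straight([*g,.16],rate=.15); env.goto([*pre,.16],o2); env.move_straight([*pre,.06],rate=.1)
f=optics.grab_frame("top"); cv2.imwrite("pics/z3.png",cv2.resize(f["image"][180:380,110:310],None,fx=3,fy=3))
g=optics.grab_frame("scene"); cv2.imwrite("pics/s3.png",cv2.resize(g["image"][130:280,350:550],None,fx=4,fy=4))
print(env.read_state()['clock'],o2)
E
```

```text
holder yaw chk -11.938986929045747 0.1557886902970018
[180, 0, 88] [180, 0, -14.0] [ 16.  20. -17.   0. -53. 162.] [ 53.  22. -14.   0. -54.  23.]
[180, 0, -92] [180, 0, 166.0] [ 16.  20. -17.   0. -53. -18.] [  53.   22.  -14.   -0.  -54. -157.]
grip 21.68377130346406 49.99038755893707
25.2167 [180, 0, 166.0]
```

View pics/z3.png

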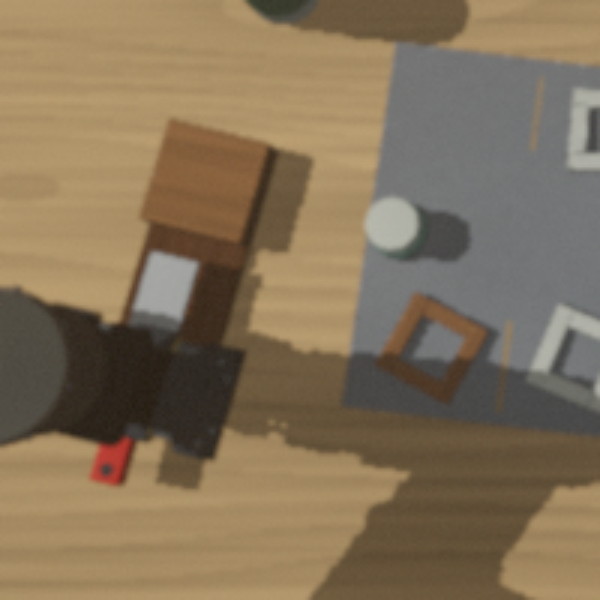

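View pics/s3.png

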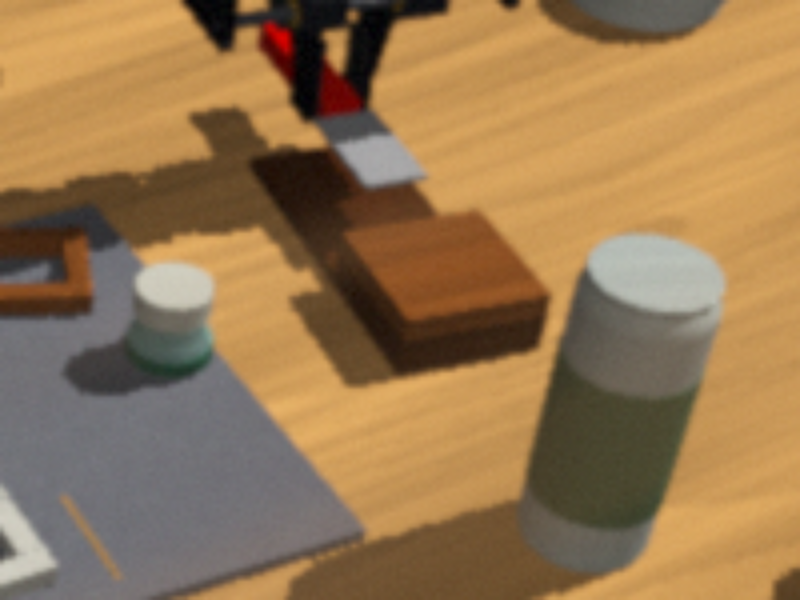

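The scraper is held at the handle, with its tip at about (174,256) in the crop, in front of the slot and roughly aligned. Before inserting, I'll check blade and holder alignment numerically.

Run:
```python
from h import *
f=optics.grab_frame("top"); im0=cv2.imread("pics/top0.png")
def left(m,rows,z):
    uv=[(np.nonzero(m[r])[0].min()-.5,r) for r in rows]; P=cast(f,uv,z)[:,:2]*1000
    vx,vy,x,y=cv2.fitLine(P.astype(np.float32),cv2.DIST_HUBER,0,.01,.01).ravel()
    if vx<0: vx,vy=-vx,-vy
    return np.degrees(np.arctan2(vy,vx)),(np.array([x,y])/1000-MOUTH)@HN*1000
h=cv2.cvtColor(im0,cv2.COLOR_BGR2HSV)
dk=cv2.inRange(h,np.array((0,110,30)),np.array((20,255,150))); dk[:, :140]=0; dk[:,205:]=0
print('block left edge yaw, lateral(40)',left(dk,range(225,250),.036))
print('base left edge yaw, lateral(40)',left(dk,range(260,300),.008))
c=big(mask(im0,(8,122,108),(20,255,150),(130,205,215,325)))
im=f["image"]; m=mask(im,(0,0,125),(180,45,255),(150,255,182,292)); b=big(m)
P=cast(f,b[:,0],.0465)[:,:2]; print('blade rect',rect(f,b,.0465))
al=(P-MOUTH)@HD*1000; la=(P-MOUTH)@HN*1000
print('tip along',al.max(),'lateral range',la[(al>-60)&(al<al.max()-4)].min(),la.max())
Q=(cast(f,c[:,0],.036)[:,:2]-MOUTH)
print('block along',(Q@HD*1000).min(),(Q@HD*1000).max(),'lat',np.percentile(Q@HN*1000,[2,98]))
```

```text
block left edge yaw, lateral(40) (np.float32(-14.450827), np.float64(39.930514744126775))
base left edge yaw, lateral(40) (np.float32(-14.010056), np.float64(40.292504491711746))
blade rect ((524.7, 332.9), (45.6, 37.3), -13.9)
tip along -20.795587346418692 lateral range -17.397401705677368 19.868404397937677
block along -1.4745744653874795 79.77172472744664 lat [-39.16052237  38.98727461]
```

The holder yaw of -14° is confirmed, and the blade is within about 1 mm laterally. Inserting now.

Run:
```python
from h import *
pre=MOUTH-.110*HD-.0008*HN
def al(): s=env.read_state(); return np.round((s['position'][:2]-MOUTH)@HD*1000,1),np.round(s['position'][2]*1000,1),np.round(s['force'],1)
print(env.move_straight([*pre,.033],rate=.06,force_limit=10),al())
p=pre+.060*HD; print(env.move_straight([*p,.033],rate=.06,force_limit=15),al())
p=pre+.098*HD; print(env.move_straight([*p,.033],rate=.03,force_limit=15),al(), env.read_state()['clock'])
```

```text
True (np.float64(-110.4), np.float64(32.5), array([-0.2,  0.3,  4.3]))
False (np.float64(-50.3), np.float64(32.6), array([-0.3,  0. , -1.7]))
True (np.float64(-17.6), np.float64(32.6), array([-1.2,  0.9,  3.4])) 27.95
```

It stopped at the expected home depth. I'll release, retreat and check.

Run:
```python
from h import *
env.gripper_to(40/87); s=env.read_state()['position']
env.move_straight([s[0],s[1],.2],rate=.12); env.goto([.36,.1,.35],best([.36,.1,.35],90)); env.dwell(.3)
f=optics.grab_frame("top"); im=f["image"]
r=big(mask(im,(0,150,60),(8,255,255),(130,240,215,340))); print('handle',rect(f,r,.026))
P=(cast(f,r[:,0],.026)[:,:2]-MOUTH)*1000; print('along',(P@HD).min(),(P@HD).max(),'lat',(P@HN).min(),(P@HN).max())
a=im[200:345,130:270]; b=im[225:345,400:520]
cv2.imwrite("pics/z4.png",np.hstack([cv2.resize(im[200:345,130:330],(552,400)),cv2.resize(im[235:335,415:505],(240,267)).copy() if 0 else cv2.copyMakeBorder(cv2.resize(im[235:335,415:505],(240,267)),0,133,0,0,0)]))
print(env.read_state()['clock'])
```

```text
handle ((517.3, 331.1), (100.9, 27.9), -14.0)
along -100.71896170011429 0.15788372335426498 lat -16.26808704329481 11.630848659057817
33.4083
```

View pics/z4.png

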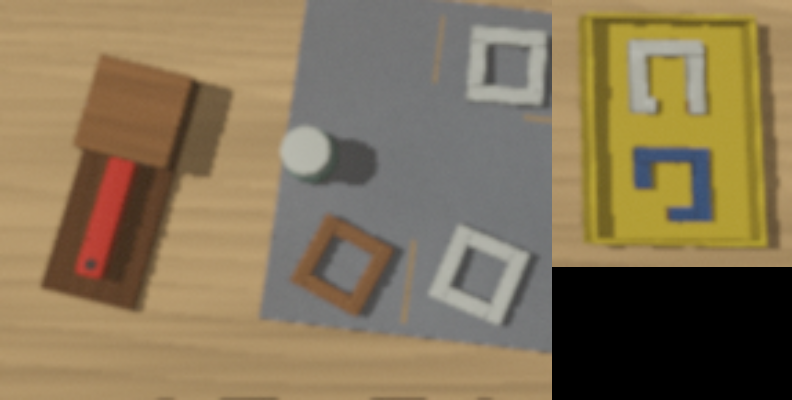

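The scraper's handle front is against the block (0 mm from the mouth, -14.0°). Both damaged frames lie flat and centred in the tray, and the frames and jar on the board look unmoved.

```bash
python3 -c "
from workcell import env, optics
print(env.close_job())"
```

```text
the job is handed in; nothing more can be done
None
```

I handed the job in at about 33 s: both damaged frames lie flat in the tray, the scraper is fully home in its holder with its handle on the base, and nothing else was moved or knocked over as far as the pictures show; the hand-in gave no verdict.

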